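Part a press-fit split tube block with a wedge

TASK

Part the two press-fit halves of the split aluminium tube block with the steel wedge from the tool stand: work the wedge down into the notch at one end only part way, then into the notch at the other end, then back at the first, until the seam stands open by at least 13 mm at both end notches. Keep the halves even, never cocked by more than 8 degrees to each other, and do not push on them with the gripper itself. Then hang the wedge upright in its empty pocket of the stand and let go.

Things in the scene. Friction and masses are not known exactly. Their poses are not given: they have to be found in the camera images.
- wedge: Wedge tool hanging upright in the stand, 160 g. Origin: centre of blade tip, z up. Grey handle 24 (x) by 36 mm (y), z = 61 to 116 mm; square collar 54 by 54 mm, z = 55 to 61; steel blade below, 16 mm wide (y), symmetric in x, 3 mm thick at the tip growing evenly to 16 mm at z = 38, then 16 mm up to the collar. Not the punch beside it: as tall, round handle, blunt foot.
- stand: White tool stand fixed to the bench: plate 80 (x) by 200 mm (y), its top 65 mm above the bench, on thin legs. Origin: its centre at bench height. Two square pockets 32 by 32 mm through the plate at y = +55 and -55 mm; one holds the wedge, the other the punch (which varies). A tool hangs by its collar on the plate, tip 10 mm above the bench, with play all round.
- front_half: Half of the split aluminium block, 40 (x) by 130 (y) by 75 mm, on the -x side of the seam. Origin: on its seam face, middle of the left (+y) end notch, level with the block top 85 mm above the bench. x: square across the seam to the back half; y: along the seam. End notches: V-shaped lead-ins on the seam, open at the block's end, 42 mm long, 24 mm wide, 12 mm deep; shut below.
- back_half: Mirror half on the +x side, same axes. Origin: on its seam face, middle of the right (-y) notch, 86 mm from the left one, at top level. Both halves slide on dowels in a fixed base, up to 14 mm from the middle at each end, about 4 N friction each, and stay put; push on the seam's start line. Tip 25 mm below the top opens an end about 8 mm; collar down on top (tip 55 mm) opens it 16 to 18.

How it is judged:
By the outcome, as a careful person would: the job done as asked, in the order asked, and still so for the second after the job is handed in, with the robot touching nothing.
It also fails if it takes over 67 s, if anything falls off the work surface, if the arm or the gripper's body presses on something with over 40 N, if the wrist force passes 120 N, or if a joint passes its speed limit or range.

ROBOT

A 7-joint arm with a two-finger parallel gripper is mounted at the origin on the work surface. World frame = base frame: x ahead of the robot, y to its left, z up, the work surface at z = 0. Lengths are in m, angles in rad, forces in N, time in s.
With the tool pointing down it reaches from about 0.4 to 0.85 m from the base axis. Payload 10.4 kg.
Tool frame: the origin (TCP) lies between the finger pads; the fingertips stand 11 mm ahead of it and the grasp point (between the pads) lies 8 mm behind it; z points along the fingers, y is the line along which they close (so a half turn about z gives the same grasp; the last joint's range is limited). The gripper opens to 85 mm and grips with 20 to 120 N. Pads are 22 mm wide; open, the fingers measure 114 mm over their backs; the gripper's body (76 mm by 85 mm) begins 54 mm behind the grasp point. The pads swing forward as they close: fully open they stand 13 mm farther back than shut.
Start: joints at [1.147, 0.332, -0.065, 1.46, 0.022, 1.35, -0.088], TCP at [0.244, -0.575, 0.242] pointing down, gripper open.
Joint ranges: [-2.6, 2.6], [-0.5, 2.12], [-1.47, 1.34], [0.16, 2.42], [-1.27, 4.41], [0.06, 2.06], [-2.6, 2.6]. Speed limits (rad/s): [2.22, 2.22, 2.79, 2.79, 3.14, 3.14, 3.14].

INTERFACE

Orientations are given as a 3x3 rotation matrix whose columns are the frame's x, y, z axes.
In Python, from plant import robot, cams gives the robot as it stands.
- The arm moves only by the shell command python3 -m handwheel 'ROWS'. ROWS is text: rows parted by semicolons, each of 7 numbers parted by spaces: the turn, a rotation vector about the world's x, y, z in rad, then the shift along the world's x, y, z in mm, then the gripper command: -1 is fully open, 1 is shut, values between are in proportion. In form: wx wy wz x y z fingers; .... A call has 1 to 20 rows; each row is the pose to reach, as a shift and turn from the pose commanded when the call began; what a row does not reach only later rows make up. A row lasts 1/12 s, in which the tool goes at most 41.7 mm and 7.16 degrees, less where a joint would pass 70% of its speed; a pose out of reach is approached as far as the arm can. A call with a gripper value outside its range is refused whole. The fingers move at their own pace and stop on an object; the grip force is fixed at half the most. Time passes only in rows, so rows that repeat a pose let the fingers close. It gives the time, the measured TCP pose, the force, the opening and the grip force at its end, in the units of the state.
- robot.sense(): the state, without advancing time (a new reading comes with each control period).
- cams.capture(name): name is "scene" or "top" or "wrist"; returns (picture, depth): 384x512x3 uint8, red, green, blue; 384x512 float32, m along the optical axis (not along the pixel's ray), 0 where there is no reading.
- cams.camera_info(name): a dict with "vfov" (degrees; the focal length in pixels is half the picture's height over the tangent of half this angle, whatever the lens; pixels are square), "cx", "cy" (the principal point, pixels), "distortion" ([k1, k2, p1, p2, k3] as OpenCV has them; the pictures are not rectified), "R" (3x3) and "t" (3): a world point X has camera coordinates R X + t; the wrist camera has in their place "mount" (4x4, takes a point from camera to tool coordinates, whose origin is the TCP and whose axes are the flange's). Camera axes: x right, y down, z forward; pixel columns grow to the right and rows downward; lengths in m; the calibration is good to about 2 mm. A picture is of the moment at which its call begins: read the wrist's pose just before it. camera_info takes no time and is no camera call.
- robot.sign_off(): hands the job in; it is judged then, once.
The state is a dict: "time": time; "joints": joint angles; "dq": joint speeds; "tau": joint torques, N m; "position": TCP position; "tcp_rot": TCP orientation; "ft_force": force on the tool from outside, world axes, zero at the start; "moment": the same for the moment, N m; "opening": finger opening in m; "grasp_force": force on a finger pad.
Only numpy, scipy, OpenCV 4.12 (cv2) and the standard library are available. Lean on these libraries where they do the work, as an engineer would, in place of code of your own. Each camera call takes 0.05 s, during which the arm holds its last target. There are 200 camera calls.

## Working session

There is one attempt and no reset: what is moved stays moved. The work goes in short steps, Python scripts to look and compute and a shell command to move; the robot and the scene stay as the last step left them, time stands still between calls to the robot, and variables do not carry over. Pictures are saved under pics/ and viewed, at most 10 in all, crops included, and the job is handed in when it is done.

```bash
mkdir -p pics; cat > h.py <<'E'
import numpy as np, cv2
from plant import robot, cams
def K(i):
    f=192/np.tan(np.radians(i["vfov"])/2); return np.array([[f,0,i["cx"]],[0,f,i["cy"]],[0,0,1]])
def pose(name,s=None):
    i=cams.camera_info(name)
    if name=="wrist":
        s=s or robot.sense(); M=np.array(i["mount"]); R=np.array(s["tcp_rot"]); 
        return i,R@M[:3,:3],R@M[:3,3]+np.array(s["position"])
    R=np.array(i["R"]); return i,R.T,-R.T@np.array(i["t"])
def ray(name,px,z,s=None):
    i,R,c=pose(name,s)
    u=cv2.undistortPoints(np.array(px,float).reshape(-1,1,2),K(i),np.array(i["distortion"])).reshape(-1,2)
    d=np.c_[u,np.ones(len(u))]@R.T
    return c+d*((z-c[2])/d[:,2])[:,None]
def cloud(name,depth,s=None):
    i,R,c=pose(name,s); v,u=np.mgrid[:384,:512]
    n=cv2.undistortPoints(np.stack([u,v],-1).reshape(-1,1,2).astype(float),K(i),np.array(i["distortion"])).reshape(-1,2)
    return ((np.c_[n,np.ones(len(n))]*depth.reshape(-1,1))@R.T+c).reshape(384,512,3)
E
python3 - <<'E'
from h import *
s=robot.sense(); print({k:np.round(s[k],3).tolist() for k in s})
for n in ("top","scene"):
    p,d=cams.capture(n); cv2.imwrite(f"pics/{n}0.png",p[:,:,::-1]); np.savez(f"{n}0.npz",p=p,d=d); i,R,c=pose(n); print(n,c,R[:,2],i["vfov"])
i=cams.camera_info("wrist");print(i)
E
```

```text
{'time': 0.0, 'joints': [1.147, 0.333, -0.065, 1.461, 0.022, 1.35, -0.089], 'dq': [-0.001, 0.002, 0.002, -0.001, 0.001, -0.001, 0.001], 'tau': [-0.0, -62.546, 0.049, -39.161, 0.016, 0.01, -0.0], 'position': [0.244, -0.575, 0.242], 'tcp_rot': [[0.921, 0.39, -0.001], [0.39, -0.921, 0.001], [-0.0, -0.001, -1.0]], 'ft_force': [-0.154, 0.097, -0.312], 'moment': [-0.016, -0.04, 0.051], 'grasp_force': 0.0, 'opening': 0.085}
top [ 0.33985807 -0.01865705  0.95138684] [ 2.35592605e-01  5.17400408e-04 -9.71851767e-01] 52.85112133337412
scene [1.13110889 0.04259975 0.75579489] [-0.67151284 -0.06622289 -0.7380278 ] 54.68903267941446
{'vfov': 62.45532488867206, 'cx': 251.74380222493372, 'cy': 192.13627181727347, 'distortion': array([-0.04418504,  0.        ,  0.        ,  0.        ,  0.        ]), 'mount': array([[-6.38997143e-04, -9.54101692e-01, -2.99482143e-01,
         7.68978850e-02],
       [ 9.99999794e-01, -6.25420173e-04, -1.41185602e-04,
         1.45256962e-04],
       [-5.25967517e-05, -2.99482172e-01,  9.54101895e-01,
        -1.31066573e-01],
       [ 0.00000000e+00,  0.00000000e+00,  0.00000000e+00,
         1.00000000e+00]])}
```

View pics/top0.png

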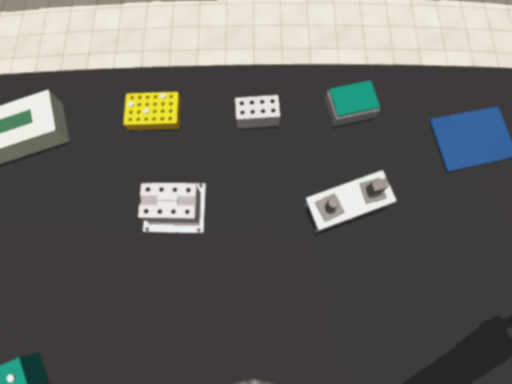

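View pics/scene0.png

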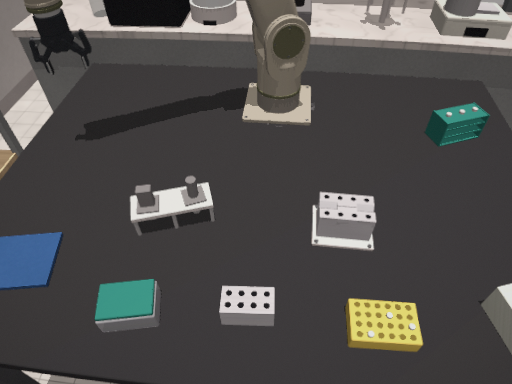

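The top view shows the block at about (170,200) and the stand at about (350,200). The wedge (square handle) is at about (376,188) and the punch at about (331,206), and the scene view confirms which is which.

```bash
python3 - <<'E'
from h import *
for n in ("top","scene"):
    z=np.load(n+"0.npz"); P=cloud(n,z["d"]); p=z["p"].astype(int)
    def rect(m,l):
        q=P[m][:,:2].astype(np.float32); r=cv2.minAreaRect(q*1000); print(n,l,m.sum(),np.round(r[0],1),np.round(r[1],1),round(r[2],1),"zmed",round(float(np.median(P[m][:,2])),4))
    X,Y,Z=P[...,0],P[...,1],P[...,2]
    v,u=np.mgrid[:384,:512]
    c=[(350,200),(170,200)] if n=="top" else [(170,200),(343,220)]
    w=p.min(2)>150
    box=lambda c,r:(abs(u-c[0])<r)&(abs(v-c[1])<45)
    m=box(c[0],55)&(abs(Z-.065)<.008); rect(m,"stand"); rect(m&w,"standwhite")
    m=box(c[1],45)&(abs(Z-.085)<.006); rect(m,"block")
    m=box(c[0],55)&(Z>.10); 
    k,lab=cv2.connectedComponents(m.astype(np.uint8))
    for j in range(1,k):
        if (lab==j).sum()>15: rect(lab==j,f"tool{j} zmax {P[lab==j][:,2].max():.3f}")
E
```

```text
top stand 2316 [ 543.  -237.2] [ 81.5 201.3] 19.6 zmed 0.0644
top standwhite 2025 [ 543.  -237.1] [ 81.5 201. ] 19.6 zmed 0.064
top block 1662 [541.1 195.3] [131.   81.7] 88.8 zmed 0.0835
top tool13 zmax 0.951 207 [ 463.6 -156.5] [ 33.4 368.9] 36.8 zmed 0.1237
top tool20 zmax 0.951 135 [ 440.6 -100.9] [ 25. 259.] 45.3 zmed 0.1239
scene stand 1716 [ 539.9 -235.7] [ 85.8 198.8] 19.4 zmed 0.0654
scene standwhite 1169 [ 539.5 -235.6] [ 84.3 198.6] 18.7 zmed 0.0651
scene block 1354 [539.  195.8] [128.   85.4] 88.6 zmed 0.0855
scene tool14 zmax 0.128 141 [ 523.2 -181.8] [24.1 26.7] 63.3 zmed 0.1226
scene tool19 zmax 0.756 222 [ 845.  -134.4] [671.8  37.1] 28.6 zmed 0.1232
```

```bash
python3 - <<'E'
from h import *
p=np.load("top0.npz")["p"]; q=np.load("scene0.npz")["p"]
a=cv2.resize(p[160:245,125:225,::-1],(400,340),interpolation=2); b=cv2.resize(p[160:245,300:400,::-1],(400,340),interpolation=2)
cv2.imwrite("pics/crop.png",np.hstack([a,b]))
E
```

```text
(no output)
```

View pics/crop.png

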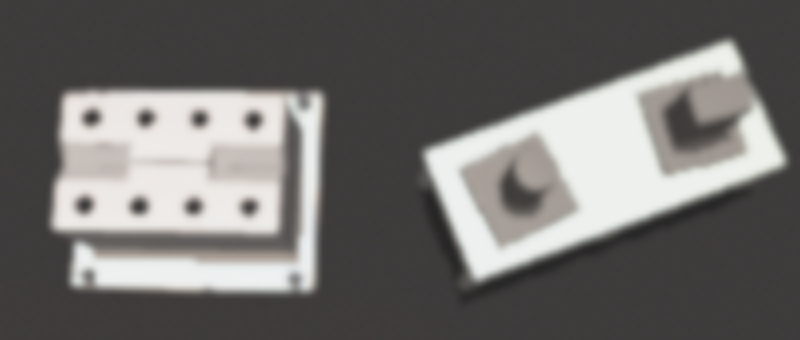

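The crop shows the +y end of the stand nearer the robot, so the stand's yaw is +19.6° and the wedge is at about (0.561, -0.289). The block's seam runs nearly along y at about x = 0.54. I'll go look from above the wedge with the fingers turned to close along its x.

```bash
python3 -m handwheel '0 0 1.511 317 286 10 -1;0 0 1.511 317 286 10 -1;0 0 1.511 317 286 10 -1;0 0 1.511 317 286 10 -1;0 0 1.511 317 286 10 -1;0 0 1.511 317 286 10 -1;0 0 1.511 317 286 10 -1;0 0 1.511 317 286 10 -1;0 0 1.511 317 286 10 -1;0 0 1.511 317 286 10 -1;0 0 1.511 317 286 10 -1;0 0 1.511 317 286 10 -1;0 0 1.511 317 286 10 -1;0 0 1.511 317 286 10 -1;0 0 1.511 317 286 10 -1;0 0 1.511 317 286 10 -1;0 0 1.511 317 286 10 -1;0 0 1.511 317 286 10 -1'
python3 - <<'E'
from h import *
s=robot.sense(); p,d=cams.capture("wrist"); cv2.imwrite("pics/w1.png",p[:,:,::-1]); np.savez("w1.npz",p=p,d=d)
P=cloud("wrist",d,s); v,u=np.mgrid[:384,:512]
def rect(m,l):
    q=P[m][:,:2].astype(np.float32); r=cv2.minAreaRect(q*1000); print(l,m.sum(),np.round(r[0],1),np.round(r[1],1),round(r[2],1),"z",round(float(np.median(P[m][:,2])),4))
near=np.hypot(P[...,0]-.561,P[...,1]+.289)<.06
m=near&(abs(P[...,2]-.126)<.006); k,lab,st,_=cv2.connectedComponentsWithStats(m.astype(np.uint8)); rect(lab==1+np.argmax(st[1:,4]),"handle")
m=(abs(P[...,2]-.065)<.004)&(p.min(2)>140); k,lab,st,_=cv2.connectedComponentsWithStats(m.astype(np.uint8)); rect(lab==1+np.argmax(st[1:,4]),"plate")
E
```

```text
time: 1.6
position: [0.5606, -0.2899, 0.2524]
tcp_rot: [[-0.333, 0.943, 0.0], [0.943, 0.333, -0.0], [-0.0, -0.0, -1.0]]
ft_force: [-0.1, 0.7, -0.2]
opening: 0.0854
grasp_force: 0.0
handle 1126 [ 561.7 -290.1] [24. 36.] 14.6 z 0.1253
plate 10184 [ 541.6 -237.4] [ 80.4 200.6] 19.2 z 0.0645
```

View pics/w1.png

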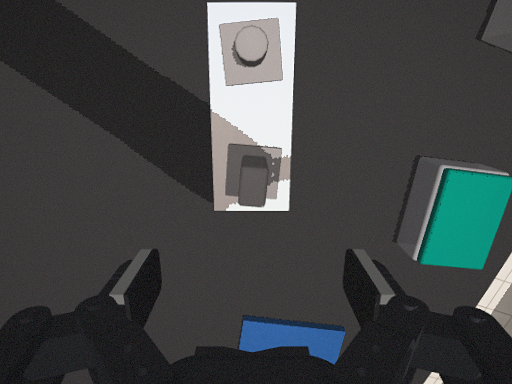

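The handle measures 24×36 mm at z = 125 mm, as it should. It is centred at (561.7, -290.1) with yaw 14.6°, visible in the wrist view at (254,180). I'll descend and grip.

```bash
python3 -m handwheel '0 0 -0.085 1 0 -60 -1;0 0 -0.085 1 0 -90 -1;0 0 -0.085 1 0 -115 -1;0 0 -0.085 1 0 -135 -1;0 0 -0.085 1 0 -150 -1;0 0 -0.085 1 0 -162 -1;0 0 -0.085 1 0 -162 -1;0 0 -0.085 1 0 -162 -1;0 0 -0.085 1 0 -162 1;0 0 -0.085 1 0 -162 1;0 0 -0.085 1 0 -162 1;0 0 -0.085 1 0 -162 1;0 0 -0.085 1 0 -162 1;0 0 -0.085 1 0 -162 1;0 0 -0.085 1 0 -162 1;0 0 -0.085 1 0 -162 1;0 0 -0.085 1 0 -162 1;0 0 -0.085 1 0 -162 1'
```

```text
time: 3.15
position: [0.5622, -0.2896, 0.0909]
tcp_rot: [[-0.253, 0.967, 0.001], [0.967, 0.253, -0.0], [-0.001, 0.001, -1.0]]
ft_force: [-1.0, -0.5, 4.6]
opening: 0.0235
grasp_force: 59.6
```

```bash
python3 -m handwheel '0 0 0 0 0 15 1;0 0 0 0 0 40 1;0 0 0 0 0 75 1;0 0 0 0 0 110 1;0 0 0 0 0 145 1;0 0 -0.02 -2 20 160 1;0 0 -0.05 -4 60 160 1;0 0 -0.1 -6 100 160 1;0 0 -0.15 -8 140 160 1;0 0 -0.2 -12 180 160 1;0 0 -0.25 -16 220 160 1;0 0 -0.276 -18 260 160 1;0 0 -0.276 -20 300 160 1;0 0 -0.276 -22 335 160 1;0 0 -0.276 -22 365 160 1;0 0 -0.276 -22 388 160 1;0 0 -0.276 -22 402 160 1;0 0 -0.276 -22 410 160 1;0 0 -0.276 -22 410 160 1;0 0 -0.276 -22 410 160 1'
cat > look.py <<'E'
from h import *
import sys
s=robot.sense(); p,d=cams.capture("wrist"); n=sys.argv[1]; cv2.imwrite(f"pics/{n}.png",p[:,:,::-1]); np.savez(n+".npz",p=p,d=d,pos=s["position"],rot=s["tcp_rot"])
P=cloud("wrist",d,s)
def rect(m,l):
    q=P[m][:,:2].astype(np.float32); r=cv2.minAreaRect(q*1000); print(l,m.sum(),np.round(r[0],1),np.round(r[1],1),round(r[2],1),"z",round(float(np.median(P[m][:,2])),4))
reg=np.hypot(P[...,0]-.54,P[...,1]-.195)<.11
m=reg&(abs(P[...,2]-.085)<.004); rect(m,"block")
def seg(y0,y1): 
    q=P[m&(P[...,1]>y0)&(P[...,1]<y1)]; return q
# gap edges in notch spans: top-level points per y bin nearest to centre
for y in np.arange(.135,.256,.01):
    x=np.sort(seg(y,y+.004)[:,0])*1000
    if len(x)<5: continue
    g=np.diff(x); k=np.argmax(g); print(f"y {y*1e3:.0f} x {x[0]:.1f}..{x[-1]:.1f} gap {x[k]:.1f} {x[k+1]:.1f} mid {(x[k]+x[k+1])/2:.1f} w {g[k]:.1f}")
E
python3 look.py w2
```

```text
time: 4.82
position: [0.5399, 0.1198, 0.25]
tcp_rot: [[0.02, 1.0, -0.0], [1.0, -0.02, -0.0], [-0.0, -0.0, -1.0]]
ft_force: [0.2, -0.3, -2.1]
opening: 0.0233
grasp_force: 58.9
block 11486 [539.8 194.4] [131.3  80.5] 88.2 z 0.0845
y 135 x 498.8..577.9 gap 529.2 546.5 mid 537.8 w 17.3
y 145 x 498.4..577.7 gap 530.5 546.6 mid 538.6 w 16.1
y 155 x 499.0..578.6 gap 530.8 546.8 mid 538.8 w 15.9
y 165 x 498.8..578.5 gap 530.2 547.9 mid 539.0 w 17.7
y 175 x 499.3..579.1 gap 537.9 540.6 mid 539.3 w 2.7
y 185 x 499.9..579.0 gap 538.2 540.8 mid 539.5 w 2.6
y 195 x 499.6..579.8 gap 538.4 541.0 mid 539.7 w 2.6
y 205 x 501.1..579.6 gap 538.7 541.3 mid 540.0 w 2.6
y 215 x 500.8..580.3 gap 538.9 541.5 mid 540.2 w 2.6
y 225 x 501.4..581.0 gap 532.9 548.7 mid 540.8 w 15.9
y 235 x 501.1..580.9 gap 532.4 548.9 mid 540.6 w 16.5
y 245 x 501.8..581.7 gap 533.5 549.9 mid 541.7 w 16.4
y 255 x 501.5..581.5 gap 533.8 549.2 mid 541.5 w 15.4
```

View pics/w2.png

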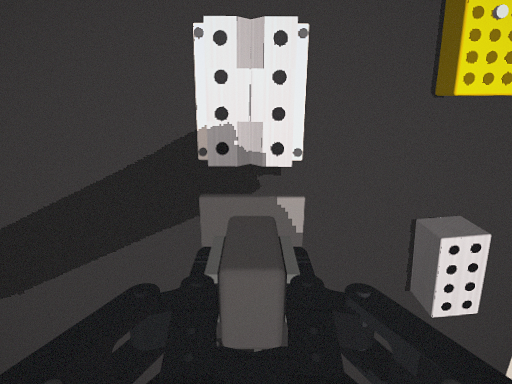

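The block top measures 131×80.5 mm at z = 84.5 mm, yaw about -1.7°, centred at (539.8, 194.4). That puts the notches at (541.1, 237.4) and (538.5, 151.4). Start at the right notch, part way.

```bash
python3 -m handwheel '0 0 -0.01 -1.4 15 -10 1;0 0 -0.01 -1.4 31.5 -30 1;0 0 -0.01 -1.4 31.5 -55 1;0 0 -0.01 -1.4 31.5 -70 1;0 0 -0.01 -1.4 31.5 -78 1;0 0 -0.01 -1.4 31.5 -78 1;0 0 -0.01 -1.4 31.5 -82 1;0 0 -0.01 -1.4 31.5 -86 1'
python3 -m handwheel '0 0 0 0 0 -2.5 1;0 0 0 0 0 -5 1;0 0 0 0 0 -7.5 1;0 0 0 0 0 -10 1;0 0 0 0 0 -12.5 1;0 0 0 0 0 -15 1;0 0 0 0 0 -17.5 1;0 0 0 0 0 -20 1;0 0 0 0 0 -20 1'
```

```text
time: 5.53
position: [0.5394, 0.1516, 0.1654]
tcp_rot: [[0.031, 1.0, 0.002], [1.0, -0.031, 0.0], [0.0, 0.002, -1.0]]
ft_force: [-0.2, -0.9, -1.7]
opening: 0.0235
grasp_force: 58.9
time: 6.28
position: [0.5395, 0.1524, 0.1453]
tcp_rot: [[0.03, 1.0, 0.003], [1.0, -0.03, 0.001], [0.001, 0.003, -1.0]]
ft_force: [1.8, 0.4, 4.5]
opening: 0.0232
grasp_force: 60.2
```

```bash
python3 -m handwheel '0 0 0 0 0 5 1;0 0 0 0 0 20 1;0 0 0 0 0 40 1;0 0 0 1 20 55 1;0 0 0 1.8 50 55 1;0 0 0 1.8 75 55 1;0 0 0 1.8 85 55 1;0 0 0 1.8 85 55 1'
python3 look.py w3
python3 -m handwheel '0 0 0 0 0 0 1'
```

```text
time: 6.95
position: [0.539, 0.24, 0.1992]
tcp_rot: [[0.026, 1.0, -0.001], [1.0, -0.026, 0.001], [0.001, -0.001, -1.0]]
ft_force: [0.1, -0.1, -0.6]
opening: 0.0237
grasp_force: 59.9
block 2097 [541.3 224.9] [71.5 80.8] 89.3 z 0.0845
y 235 x 519.7..580.1 gap 531.9 549.2 mid 540.6 w 17.3
y 245 x 501.5..580.0 gap 533.8 549.3 mid 541.5 w 15.5
y 255 x 502.1..579.9 gap 533.4 548.6 mid 541.0 w 15.3
time: 7.08
position: [0.5403, 0.2357, 0.199]
tcp_rot: [[0.031, 1.0, -0.001], [1.0, -0.031, -0.001], [-0.001, -0.001, -1.0]]
ft_force: [0.4, -0.5, -0.9]
opening: 0.0233
grasp_force: 59.9
```

```bash
python3 -m handwheel '0 0 0 0.8 1.5 -15 1;0 0 0 0.8 1.5 -28 1;0 0 0 0.8 1.5 -33 1;0 0 0 0.8 1.5 -36 1;0 0 0 0.8 1.5 -39 1;0 0 0 0.8 1.5 -42 1;0 0 0 0.8 1.5 -45 1;0 0 0 0.8 1.5 -47.5 1;0 0 0 0.8 1.5 -50 1;0 0 0 0.8 1.5 -52.5 1;0 0 0 0.8 1.5 -55 1;0 0 0 0.8 1.5 -57.5 1;0 0 0 0.8 1.5 -60 1;0 0 0 0.8 1.5 -62.5 1;0 0 0 0.8 1.5 -65 1;0 0 0 0.8 1.5 -65 1'
python3 -m handwheel '0 0 0 0 0 5 1;0 0 0 0 0 25 1;0 0 0 0 0 55 1;0 0 0 0 0 75 1;0 0 0 -1 -20 95 1;0 0 0 -2 -60 110 1;0 0 0 -3 -95 116 1;0 0 0 -4 -118 116 1;0 0 0 -4 -118 116 1;0 0 0 -4 -118 116 1;0 0 0 -4 -118 116 1'
python3 look.py w4
```

```text
time: 8.42
position: [0.5418, 0.239, 0.135]
tcp_rot: [[0.03, 1.0, 0.002], [1.0, -0.03, 0.001], [0.001, 0.002, -1.0]]
ft_force: [1.6, 1.9, 2.8]
opening: 0.0232
grasp_force: 60.6
time: 9.33
position: [0.5367, 0.1212, 0.2504]
tcp_rot: [[0.029, 1.0, -0.0], [1.0, -0.029, 0.0], [0.0, -0.0, -1.0]]
ft_force: [0.2, 1.0, -1.9]
opening: 0.0235
grasp_force: 60.3
block 11352 [541. 194.] [131.   90.1] 88.4 z 0.0844
y 135 x 496.5..581.6 gap 528.9 550.1 mid 539.5 w 21.2
y 145 x 497.2..582.5 gap 529.3 550.3 mid 539.8 w 21.0
y 155 x 496.9..583.0 gap 528.9 551.5 mid 540.2 w 22.6
y 165 x 496.7..583.1 gap 528.3 551.6 mid 539.9 w 23.3
y 175 x 497.3..584.0 gap 535.2 545.2 mid 540.2 w 10.0
y 185 x 497.1..584.6 gap 535.6 545.5 mid 540.5 w 9.9
y 195 x 496.9..584.5 gap 535.9 545.7 mid 540.8 w 9.8
y 205 x 497.7..585.3 gap 535.3 546.8 mid 541.1 w 11.5
y 215 x 497.6..586.1 gap 535.6 547.1 mid 541.4 w 11.4
y 225 x 498.1..586.0 gap 528.9 554.4 mid 541.6 w 25.5
y 235 x 497.8..586.8 gap 530.1 554.6 mid 542.4 w 24.5
y 245 x 497.7..587.5 gap 528.8 555.7 mid 542.3 w 26.8
y 255 x 497.6..587.5 gap 530.0 555.0 mid 542.5 w 25.0
```

View pics/w4.png

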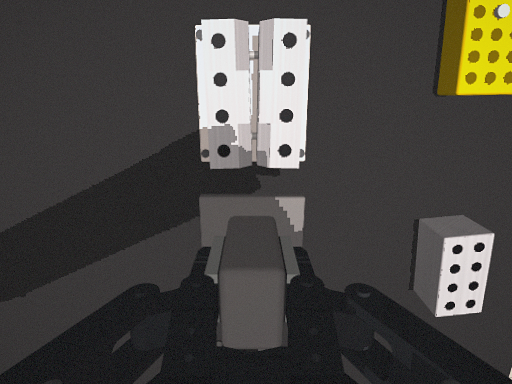

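The seam is open about 6 mm at the right and 9.5 mm at the left. Both halves are moving and stay nearly parallel. Now back to the right notch, deeper.

```bash
python3 -m handwheel '0 0 0 1 15 -20 1;0 0 0 1.3 30 -50 1;0 0 0 1.3 30 -75 1;0 0 0 1.3 30 -82 1;0 0 0 1.3 30 -88 1;0 0 0 1.3 30 -92 1;0 0 0 1.3 30 -96 1;0 0 0 1.3 30 -100 1;0 0 0 1.3 30 -104 1;0 0 0 1.3 30 -108 1;0 0 0 1.3 30 -111 1;0 0 0 1.3 30 -114 1;0 0 0 1.3 30 -117 1;0 0 0 1.3 30 -120 1;0 0 0 1.3 30 -123 1;0 0 0 1.3 30 -126 1;0 0 0 1.3 30 -129 1;0 0 0 1.3 30 -132 1;0 0 0 1.3 30 -132 1'
python3 -m handwheel '0 0 0 0 0 5 1;0 0 0 0 0 25 1;0 0 0 0 0 50 1;0 0 0 0 0 64 1;0 0 0 2 25 66 1;0 0 0 2.6 55 66 1;0 0 0 2.6 75 66 1;0 0 0 2.6 86 66 1;0 0 0 2.6 86 66 1;0 0 0 2.6 86 66 1;0 0 0 2.6 86 66 1'
```

```text
time: 10.97
position: [0.539, 0.1507, 0.1187]
tcp_rot: [[0.03, 1.0, 0.002], [1.0, -0.03, 0.0], [0.0, 0.002, -1.0]]
ft_force: [1.7, 0.3, 0.4]
opening: 0.0232
grasp_force: 60.5
time: 11.88
position: [0.5412, 0.2349, 0.1841]
tcp_rot: [[0.032, 1.0, -0.0], [1.0, -0.032, -0.001], [-0.001, -0.0, -1.0]]
ft_force: [-0.9, -0.6, -1.0]
opening: 0.023
grasp_force: 60.4
```

```bash
python3 -m handwheel '0 0 0 -0.7 2 -15 1;0 0 0 -0.7 2 -25 1;0 0 0 -0.7 2 -30 1;0 0 0 -0.7 2 -35 1;0 0 0 -0.7 2 -39 1;0 0 0 -0.7 2 -43 1;0 0 0 -0.7 2 -46 1;0 0 0 -0.7 2 -49 1;0 0 0 -0.7 2 -52 1;0 0 0 -0.7 2 -55 1;0 0 0 -0.7 2 -58 1;0 0 0 -0.7 2 -61 1;0 0 0 -0.7 2 -64 1;0 0 0 -0.7 2 -67 1;0 0 0 -0.7 2 -69 1;0 0 0 -0.7 2 -70 1;0 0 0 -0.7 2 -70 1'
python3 -m handwheel '0 0 0 0 0 5 1;0 0 0 0 0 25 1;0 0 0 0 0 60 1;0 0 0 0 0 90 1;0 0 0 -1 -20 115 1;0 0 0 -2 -60 136 1;0 0 0 -3 -95 136 1;0 0 0 -4 -118 136 1;0 0 0 -4 -118 136 1;0 0 0 -4 -118 136 1;0 0 0 -4 -118 136 1'
python3 look.py w5
```

```text
time: 13.3
position: [0.5399, 0.2389, 0.1141]
tcp_rot: [[0.03, 1.0, -0.0], [1.0, -0.03, 0.0], [0.0, -0.0, -1.0]]
ft_force: [1.3, 0.4, 0.3]
opening: 0.0235
grasp_force: 60.7
time: 14.22
position: [0.5357, 0.1212, 0.2502]
tcp_rot: [[0.029, 1.0, -0.001], [1.0, -0.029, 0.0], [0.0, -0.001, -1.0]]
ft_force: [0.3, 1.3, -1.0]
opening: 0.0233
grasp_force: 60.3
block 11391 [539.9 194.3] [131.1  96.7] 89.5 z 0.0844
y 135 x 491.5..586.3 gap 523.1 554.8 mid 538.9 w 31.8
y 145 x 491.3..586.0 gap 522.6 554.9 mid 538.8 w 32.3
y 155 x 492.1..586.8 gap 523.1 554.1 mid 538.6 w 31.1
y 165 x 491.9..586.6 gap 523.3 554.2 mid 538.8 w 30.9
y 175 x 491.6..586.3 gap 530.5 548.7 mid 539.6 w 18.2
y 185 x 491.5..587.2 gap 530.0 548.1 mid 539.0 w 18.1
y 195 x 492.2..587.1 gap 530.3 548.3 mid 539.3 w 18.0
y 205 x 492.9..587.9 gap 530.7 548.4 mid 539.6 w 17.8
y 215 x 492.7..587.8 gap 530.1 548.7 mid 539.4 w 18.5
y 225 x 492.6..588.4 gap 523.4 556.0 mid 539.7 w 32.6
y 235 x 492.4..588.1 gap 524.6 555.3 mid 539.9 w 30.7
y 245 x 492.4..588.7 gap 523.4 555.4 mid 539.4 w 32.0
y 255 x 492.2..588.1 gap 524.6 556.5 mid 540.5 w 31.8
```

The outer widths give about 15.4 mm (right) and 16 mm (left) of opening, nearly parallel. Now return the wedge.

```bash
python3 -m handwheel '0 0 0.03 2 -35 0 1;0 0 0.08 4 -70 0 1;0 0 0.13 7 -105 0 1;0 0 0.18 10 -140 0 1;0 0 0.23 13 -175 0 1;0 0 0.28 16 -210 0 1;0 0 0.33 18 -245 0 1;0 0 0.368 20 -280 0 1;0 0 0.368 22 -315 0 1;0 0 0.368 24 -345 0 1;0 0 0.368 24.6 -370 0 1;0 0 0.368 24.6 -390 0 1;0 0 0.368 24.6 -403 0 1;0 0 0.368 24.6 -411 0 1;0 0 0.368 24.6 -411 0 1;0 0 0.368 24.6 -411 0 1;0 0 0.368 24.6 -411 0 1;0 0 0.368 24.6 -411 0 1'
python3 - <<'E'
from h import *
s=robot.sense(); p,d=cams.capture("wrist"); cv2.imwrite("pics/w6.png",p[:,:,::-1])
P=cloud("wrist",d,s)
m=(abs(P[...,2]-.065)<.004)&(np.hypot(P[...,0]-.54,P[...,1]+.237)<.13)&(p.min(2)>120); q=P[m][:,:2].astype(np.float32); print(cv2.minAreaRect(q*1000))
E
```

```text
time: 15.77
position: [0.5614, -0.2887, 0.2506]
tcp_rot: [[-0.334, 0.943, 0.0], [0.943, 0.334, 0.0], [0.0, 0.001, -1.0]]
ft_force: [0.1, 0.4, -1.7]
opening: 0.0235
grasp_force: 60.3
((538.2919311523438, -227.71395874023438), (80.63462829589844, 179.91741943359375), 19.11870574951172)
```

View pics/w6.png

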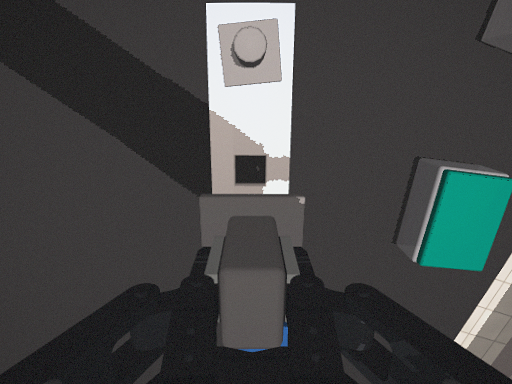

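The empty pocket shows in the wrist view at about (251,169), with the wedge upright in the grip. I'll cast that pixel onto z = 65 mm as a check.

```bash
python3 - <<'E'
from h import *
print(ray("wrist",[(251,169),(235,169),(267,169),(251,154),(251,184.5)],.065))
E
python3 -m handwheel '0 0 0 -0.5 0 -40 1;0 0 0 -0.5 0 -65 1;0 0 0 -0.5 0 -85 1;0 0 0 -0.5 0 -95 1;0 0 0 -0.5 0 -95 1;0 0 0 -0.5 0 -95 1'
```

```text
[[ 0.56024991 -0.28745367  0.065     ]
 [ 0.54478414 -0.29290435  0.065     ]
 [ 0.57571445 -0.2819976   0.065     ]
 [ 0.55508927 -0.27279474  0.065     ]
 [ 0.56573756 -0.30304197  0.065     ]]
time: 16.32
position: [0.5607, -0.2902, 0.1561]
tcp_rot: [[-0.332, 0.943, 0.0], [0.943, 0.332, 0.0], [-0.0, 0.0, -1.0]]
ft_force: [-0.7, -0.4, -1.1]
opening: 0.0235
grasp_force: 60.4
```

```bash
python3 -m handwheel '0 0 0 -0.4 1.4 -5 1;0 0 0 -0.4 1.4 -15 1;0 0 0 -0.4 1.4 -27 1;0 0 0 -0.4 1.4 -39 1;0 0 0 -0.4 1.4 -50 1;0 0 0 -0.4 1.4 -57 1;0 0 0 -0.4 1.4 -61 1;0 0 0 -0.4 1.4 -63 1;0 0 0 -0.4 1.4 -64 1;0 0 0 -0.4 1.4 -64 1'
```

```text
time: 17.15
position: [0.5602, -0.2892, 0.0915]
tcp_rot: [[-0.332, 0.943, 0.0], [0.943, 0.332, -0.0], [-0.0, 0.0, -1.0]]
ft_force: [0.2, 0.1, -0.9]
opening: 0.0235
grasp_force: 60.4
```

Not quite touching yet, so lower gently.

```bash
python3 -m handwheel '0 0 0 0 0 -0.5 1;0 0 0 0 0 -1 1;0 0 0 0 0 -1 1'
python3 -m handwheel '0 0 0 0 0 0 -0.3;0 0 0 0 0 0 -1;0 0 0 0 0 0 -1;0 0 0 0 0 0 -1;0 0 0 0 0 0 -1;0 0 0 0 0 0 -1;0 0 0 0 0 0 -1;0 0 0 0 0 0 -1;0 0 0 0 0 8 -1;0 0 0 0 0 25 -1;0 0 0 0 0 55 -1;0 0 0 0 0 95 -1;0 0 0 0 0 135 -1;0 0 0 0 0 162 -1;0 0 0 0 0 162 -1;0 0 0 0 0 162 -1'
python3 - <<'E'
from h import *
s=robot.sense(); p,d=cams.capture("wrist"); cv2.imwrite("pics/w7.png",p[:,:,::-1])
t,dt=cams.capture("top"); cv2.imwrite("pics/top7.png",t[:,:,::-1])
P=cloud("wrist",d,s)
m=(abs(P[...,2]-.126)<.006)&(np.hypot(P[...,0]-.561,P[...,1]+.289)<.05); q=P[m]; print(cv2.minAreaRect(q[:,:2].astype(np.float32)*1000),np.percentile(q[:,2],[5,50,95]))
E
```

```text
time: 17.4
position: [0.5603, -0.2892, 0.0909]
tcp_rot: [[-0.332, 0.943, 0.001], [0.943, 0.332, -0.0], [-0.001, 0.001, -1.0]]
ft_force: [0.5, 0.9, 1.9]
opening: 0.0233
grasp_force: 60.5
time: 18.73
position: [0.5608, -0.2892, 0.2548]
tcp_rot: [[-0.332, 0.943, 0.004], [0.943, 0.332, -0.002], [-0.003, 0.003, -1.0]]
ft_force: [0.6, 1.0, -1.7]
opening: 0.0852
grasp_force: 0.0
((560.4756469726562, -289.1482849121094), (23.796369552612305, 35.33021545410156), 18.75022315979004) [0.12310058 0.12530399 0.12646404]
```

View pics/w7.png

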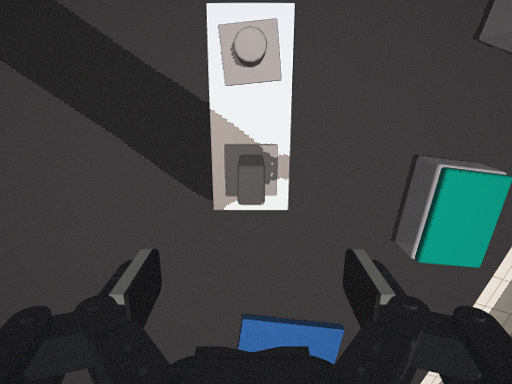

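The wedge hangs upright in its pocket, around (251,175) in the picture, with its handle top at z = 125 mm and the gripper clear. The seam is open at least 15 mm at both ends, so I'll hand in.

```bash
python3 -m handwheel '0 0 0 0 0 0 -1;0 0 0 0 0 0 -1;0 0 0 0 0 0 -1;0 0 0 0 0 0 -1'; python3 -c "
from plant import robot
print(robot.sign_off())"
```

```text
time: 19.17
position: [0.5598, -0.289, 0.2517]
tcp_rot: [[-0.332, 0.943, -0.001], [0.943, 0.332, 0.001], [0.001, -0.001, -1.0]]
ft_force: [0.4, 0.2, 0.5]
opening: 0.0854
grasp_force: 0.0
the job is handed in; nothing more can be done
None
```

I parted the seam to about 15 mm at the right notch and 16 mm at the left by the wrist camera, with the halves nearly parallel, then hung the wedge upright in its pocket, let go and handed in at 19 s; no verdict came back.

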